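# Wedge-clamp the vial rack on the school lab bench

### The job

Clamp the white vial rack in its bench clamp: pick up the orange wedge, start its thin end in the slot between the grey fence and the blue jaw and let go of it there while it is still loose. Then tap its blunt end with the closed fingers until it stops moving forward and the rack is held tight, firmly but without ramming it, and leave the other things on the bench alone.

Things in the scene. Friction and masses are not known exactly. Their poses are not given: they have to be found in the camera images.
- wedge_head (a point): Centre of the straight head of the loose orange plastic wedge (about 90 g), 18 mm above the bench as it lies. x points to the thin end, z up. Head: 40 mm long (x), 32 mm wide, 36 mm high; its rear face, a smooth steel plate to tap on, lies 20 mm behind this point. Ahead of the head the wedge tapers evenly on both sides over 100 mm from 32 to 12 mm wide; 140 mm long in all.
- wedge_tip (a point): Middle of the thin end face of the wedge (12 mm wide, 36 mm high), 120 mm ahead of wedge_head, same axes, 18 mm above the bench.
- slot_mouth (a point): Centre of the open mouth of the slot, 16 mm above the bench; x points into the slot, y towards jaw and rack, z up. Slot floor is the bench, top and both ends open, 80 mm long, 20 to 21 mm wide at the mouth at the start, narrowing like the wedge (2 mm in 10 mm). Thin end about 40 mm in: both walls touched. It comes to its stop 55 to 90 mm past the mouth, differently each time.
- jaw: The blue sliding jaw, slot wall at +y, 94 mm long. Origin on the bench at slot_mouth when fully back (it starts 0 to 1 mm from there), same axes; moves along y. Driving it and the rack along takes a push on the wedge of up to about 7 N; then the push rises steeply. A final push of 12 to 20 N makes it tight, and friction keeps it so; over about 30 N is ramming.
- rack: White plastic vial rack with capped vials, 110 mm long (x), 55 mm wide (y), 44 mm high, 59 mm with the caps, about 0.35 kg, standing loose with a few mm of play between jaw and end stop. Origin: centre of its underside, z up.
- beaker: Bystander: small glass beaker, 64 mm across, 75 mm high. Origin: centre of its underside.
- paper_roll: Bystander: roll of white paper standing on end, 100 mm across, 100 mm high. Origin: centre of its underside.
- match_tray: Bystander: small blue open tray, 90 x 60 mm, 22 mm high. Origin: centre of its underside.
- magnifier: Bystander: black magnifying glass lying flat, lens 72 mm across, 12 mm thick, handle reaching 110 mm to its -x. Origin: centre of the lens on the bench.
- wedge: The wedge as a whole (see wedge_head). Origin: on the bench under the wedge's mid-length, 70 mm behind the thin end; x to the thin end, z up.
- clamp: The clamp, fixed to the bench, origin on the bench under slot_mouth, same axes. Grey fence (slot wall at -y) reaching 30 mm to -y; jaw, rack and grey end stop reach 124 mm to +y and 105 mm along x; fence, jaw and stop 32 mm high; nothing before the mouth. The wedge drives jaw and rack against the end stop, whose setting is not known.
There are look-alikes about, which are no part of the job. There is more than one size of the clamp; the job needs the smallest.

How it is judged:
By the outcome, as a careful person would: the job done as asked, in the order asked, and still so for the second after the job is handed in, with the robot touching nothing.
It also fails if it takes over 51 s, if anything falls off the work surface, if the arm or the gripper's body presses on something with over 40 N, if the wrist force passes 120 N, or if a joint passes its speed limit or range.

### The arm

A 6-joint arm with a two-finger parallel gripper is mounted at the origin on the work surface. World frame = base frame: x ahead of the robot, y to its left, z up, the work surface at z = 0. Lengths are in m, angles in rad, forces in N, time in s.
With the tool pointing down it reaches from about 0.35 to 0.775 m from the base axis. Payload 5.5 kg.
Tool frame: the origin (TCP) lies midway between the tips of the shut fingers; the grasp point (between the pads) lies 19 mm behind it; z points along the fingers, y is the direction in which the jaws open and shut (so a half turn about z gives the same grasp; the last joint's range is limited). The gripper opens to 85 mm and grips with 20 to 120 N. Pads are 22 mm wide; open, the fingers measure 114 mm over their backs; the gripper's body (76 mm by 85 mm) begins 54 mm behind the grasp point. The pads swing forward as they close: fully open they stand 13 mm farther back than shut.
Start: joints at [1.037, 0.313, 0.046, 1.304, 0, 1.431], TCP at [0.221, 0.531, 0.231] pointing down, gripper open.
Joint ranges: [-2.76, 2.76], [-0.86, 1.69], [-1.03, 1.26], [-2.2, 2.34], [-1.47, 1.5], [-3.14, 3.14]. Speed limits (rad/s): [2.57, 2.57, 3.14, 3.14, 3.14, 3.14].

### API

Orientations are given as a unit quaternion [w, x, y, z].
In Python, from workcell import env gives the robot as it stands.
- The arm moves only by the shell command python3 -m creep 'ROWS' [OPENING] [FORCE]. ROWS is JSON, a list of rows, each a list of 6 numbers: the shift along the tool's x, y, z in m, then the turn, a rotation vector about the tool's x, y, z in degrees. A call has exactly 8 rows; each row is the pose to reach, as a shift and turn from the pose commanded when the call began, along the tool's axes at that moment; what a row does not reach only later rows make up. A row lasts 1/10 s, in which the tool goes at most 50 mm and 8.59 degrees, less where a joint would pass 70% of its speed; a pose out of reach is approached as far as the arm can. A call with a gripper value outside its range is refused whole. OPENING is the finger opening in m, from 0 to 0.0854, set as the call begins (- or left out, the last holds). The fingers move at their own pace and stop on an object; FORCE is the grip in N (left out, the last holds). Time passes only in rows, so rows that repeat a pose let the fingers close, or fill a call up. It gives the time, the measured TCP pose, the force and the opening at its end, in the units of the state.
- env.get_state(): the state, without advancing time (a new reading comes with each control period).
- env.read_camera(name): name is "scene" or "side" or "wrist"; returns (picture, depth): 420x560x3 uint8, blue, green, red; 420x560 float32, m along the optical axis (not along the pixel's ray), 0 where there is no reading.
- env.camera_params(name): a dict with "fx", "fy", "cx", "cy" (pixels), "position" and "orientation" of the camera in the world. Camera axes: x right, y up, looking along -z (the intrinsics and any distortion apply to the point x, -y, -z); pixel columns grow to the right and rows downward; lengths in m; the calibration is good to about 2 mm. A picture is of the moment at which its call begins: read the wrist's pose just before it. camera_params takes no time and is no camera call; for the wrist camera it gives the pose at the moment of the call.
- env.hand_in(): hands the job in, once; it reports no verdict.
The state is a dict: "clock": time; "joint_pos": joint angles; "qvel": joint speeds; "tau": joint torques, N m; "tcp_pos": TCP position; "orientation": TCP orientation; "wrist_force": force on the tool from outside, world axes, zero at the start; "ft_torque": the same for the moment, N m; "finger_gap": finger opening in m.
Only numpy, scipy, OpenCV 4.12 (cv2) and the standard library are available. Lean on these libraries where they do the work, as an engineer would, in place of code of your own. Each camera call takes 0.05 s, during which the arm holds its last target. There are 200 camera calls.

## Working session

There is one attempt and no reset: what is moved stays moved. The work goes in short steps, Python scripts to look and compute and a shell command to move; the robot and the scene stay as the last step left them, time stands still between calls to the robot, and variables do not carry over. Pictures are saved under pics/ and viewed, about 8 in all and at most 12, crops included, and the job is handed in when it is done.

```bash
ls; mkdir -p pics; cat > h.py <<'E'
import numpy as np,cv2
from scipy.spatial.transform import Rotation as R
from workcell import env
def rot(q): return R.from_quat([q[1],q[2],q[3],q[0]])
def grab(n):
    p=env.camera_params(n); im,d=env.read_camera(n); return im,d,p
def cloud(d,p):
    v,u=np.mgrid[0:d.shape[0],0:d.shape[1]]
    c=np.stack([(u-p['cx'])/p['fx']*d,-(v-p['cy'])/p['fy']*d,-d],-1)
    return c@rot(p['orientation']).as_matrix().T+np.array(p['position'])
def ray(u,v,p,z):
    r=rot(p['orientation']).apply([(u-p['cx'])/p['fx'],-(v-p['cy'])/p['fy'],-1]); o=np.array(p['position'])
    return o+r*(z-o[2])/r[2]
E
python3 - <<'E'
from h import *
import pickle
for n in ['scene','side']:
    im,d,p=grab(n); print(n,p); cv2.imwrite(f'pics/{n}0.png',im); pickle.dump((im,d,p),open(n+'0.pkl','wb'))
print(env.get_state())
E
```

```text
pics
scene {'fx': 546.9152921559756, 'fy': 546.9152921559756, 'cx': 282.7946105942497, 'cy': 213.18456781960722, 'position': array([ 1.26792889, -0.74511746,  1.02489111]), 'orientation': array([0.84867068, 0.39450877, 0.15660592, 0.31558754])}
side {'fx': 380.22601849729676, 'fy': 380.22601849729676, 'cx': 278.75993611125244, 'cy': 199.36878156629308, 'position': array([ 0.17271526, -0.58993824,  0.61229483]), 'orientation': array([ 0.88139786,  0.4308171 , -0.09357825, -0.16963949])}
{'clock': 0.1, 'joint_pos': array([1.03742305e+00, 3.13954556e-01, 4.51031249e-02, 1.30360352e+00,
       2.68985315e-06, 1.43117822e+00]), 'qvel': array([-0.00028614, -0.00077965,  0.00324462,  0.00126545, -0.0018692 ,
       -0.00052377]), 'tau': array([ 3.36174344e-03, -4.81725633e+01,  2.99243742e+01,  1.26833160e-02,
       -8.94520826e-05,  9.69308644e-06]), 'tcp_pos': array([0.22038988, 0.53059817, 0.23048571]), 'orientation': array([-2.75093081e-04,  1.95608129e-01,  9.80681789e-01, -7.82358700e-04]), 'wrist_force': array([ 0.31610706, -0.33774353, -1.10986729]), 'ft_torque': array([ 0.03507472,  0.00186336, -0.02814578]), 'finger_gap': 0.08539273500656461}
```

View pics/scene0.png

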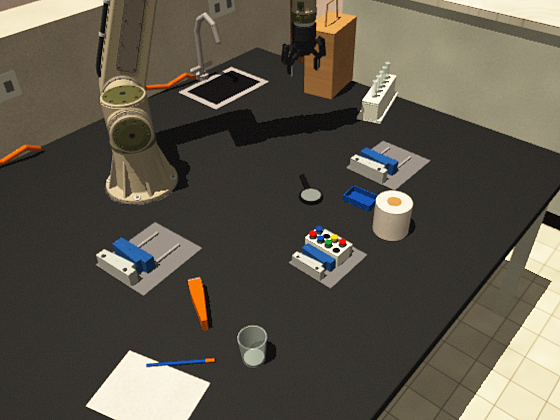

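View pics/side0.png

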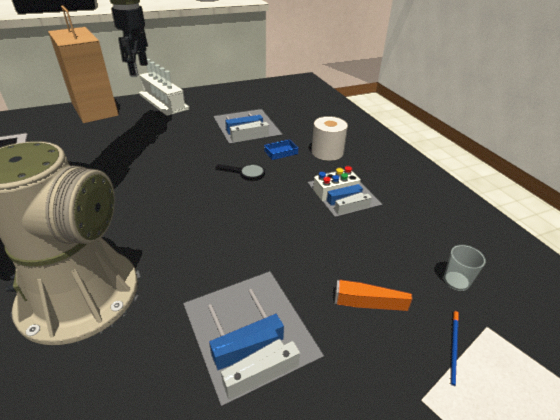

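The scene view shows three clamps: (148,255) empty, (388,163) empty, and (330,253) holding the white rack with capped vials. The last fits the description. The other rack, at (378,95), has no jaw. The only loose orange wedge is at (200,303). I'll measure and confirm the size in a crop.

```bash
python3 - <<'E'
from h import *
import pickle
tiles=[]
for n in ['scene','side']:
    im,d,p=pickle.load(open(n+'0.pkl','rb')); P=cloud(d,p); hsv=cv2.cvtColor(im,cv2.COLOR_BGR2HSV)
    H,S,V=[hsv[...,i] for i in range(3)]; X,Y,Z=P[...,0],P[...,1],P[...,2]
    ok=(d>0)
    def comps(m,mn,name):
        k,l,st,c=cv2.connectedComponentsWithStats(m.astype(np.uint8))
        for i in range(1,k):
            if st[i,4]<mn: continue
            q=P[(l==i)&ok]; 
            r=cv2.minAreaRect(q[:,:2].astype(np.float32)*1000)
            print(n,name,c[i].round(),st[i,4],'mean',q.mean(0).round(3),'zmax',np.percentile(q[:,2],98).round(3),'rect mm',np.round(r[0]),np.round(r[1]),round(r[2],1))
    top=(Z>0.025)&(Z<0.045)&ok
    comps((H>5)&(H<18)&(S>150)&(V>100)&(Z<.06)&(Z>.03)&ok&(X<1),40,'orange')
    comps((H>100)&(H<125)&(S>150)&top,40,'bluetop')
    comps((S<60)&(V>150)&top&(X>.1),40,'greytop')
    tiles.append(im)
a=cv2.resize(tiles[0][180:330,160:400],None,fx=3,fy=3,interpolation=cv2.INTER_CUBIC)
cv2.imwrite('pics/crop1.png',a)
E
```

```text
scene orange [180.  77.] 60 mean [-0.41   0.514  0.039] zmax 0.049 rect mm [-410.  511.] [99. 34.] 85.1
scene orange [317.  85.] 200 mean [0.07  0.8   0.045] zmax 0.059 rect mm [ 68. 800.] [123.  29.] 15.5
scene orange [ 21. 150.] 104 mean [-0.409 -0.179  0.038] zmax 0.048 rect mm [-411. -180.] [94. 27.] 80.7
scene orange [198. 298.] 461 mean [ 0.524 -0.231  0.036] zmax 0.041 rect mm [ 529. -234.] [ 32. 140.] 57.7
scene bluetop [379. 158.] 299 mean [0.529 0.537 0.04 ] zmax 0.045 rect mm [524. 540.] [ 42. 127.] 89.0
scene bluetop [133. 253.] 530 mean [ 0.283 -0.24   0.04 ] zmax 0.045 rect mm [ 275. -238.] [131.  45.] 0.2
scene bluetop [318. 254.] 308 mean [0.648 0.074 0.032] zmax 0.036 rect mm [647.  74.] [35. 94.] 88.0
scene greytop [433.  30.] 44 mean [0.125 1.596 0.035] zmax 0.043 rect mm [ 128. 1597.] [59. 35.] 5.5
scene greytop [534.  57.] 64 mean [0.605 1.598 0.035] zmax 0.045 rect mm [ 600. 1597.] [107.  33.] 7.1
scene greytop [370. 113.] 70 mean [0.34  0.766 0.034] zmax 0.044 rect mm [338. 769.] [48. 21.] 20.9
scene greytop [370. 164.] 178 mean [0.526 0.492 0.042] zmax 0.045 r
[... 1083 characters left out ...]
 [177. 103.] 63 mean [0.34  0.767 0.035] zmax 0.044 rect mm [340. 766.] [47. 12.] 17.7
side greytop [249. 125.] 170 mean [0.522 0.493 0.041] zmax 0.044 rect mm [522. 497.] [125.  60.] 3.3
side greytop [331. 150.] 110 mean [0.707 0.267 0.035] zmax 0.045 rect mm [710. 267.] [15. 63.] 76.3
side greytop [338. 183.] 300 mean [0.637 0.101 0.039] zmax 0.045 rect mm [642. 127.] [ 74. 110.] 88.5
side greytop [353. 199.] 202 mean [0.644 0.039 0.031] zmax 0.033 rect mm [645.  38.] [94. 28.] 3.8
side greytop [458. 278.] 129 mean [ 0.702 -0.265  0.034] zmax 0.044 rect mm [ 704. -264.] [11. 41.] 34.5
side greytop [259. 361.] 1420 mean [ 0.276 -0.287  0.042] zmax 0.044 rect mm [ 277. -282.] [125.  44.] 5.3
```

View pics/crop1.png

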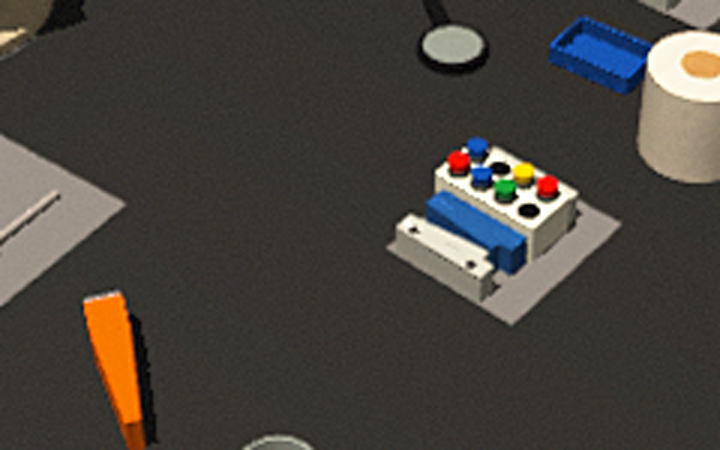

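The crop confirms it. The rack clamp at crop (480,235) is the smallest, with a 94 mm jaw against about 125 mm on the others. The wedge's steel end is at crop (103,298) and its thin end at (135,440), so its yaw is about -32°. The slot opens on the -x side and points along world +x. I'll look at the clamp from above on the way to the wedge.

```bash
cat >> h.py <<'E'
def go(target,yaw=None):
    "print shift in tool axes and turn about tool z (deg) from the measured pose; yaw = wanted yaw of tool x"
    s=env.get_state(); M=rot(s['orientation']); d=M.inv().apply(np.array(target)-s['tcp_pos'])
    x=M.as_matrix()[:,0]; cy=np.degrees(np.arctan2(x[1],x[0])); 
    t=None if yaw is None else round(-((yaw-cy+180)%360-180),2)
    w=None if yaw is None else np.degrees((M.inv()*R.from_matrix(np.array([[np.cos(np.radians(yaw)),np.sin(np.radians(yaw)),0],[np.sin(np.radians(yaw)),-np.cos(np.radians(yaw)),0],[0,0,-1]]))).as_rotvec()).round(2)
    print('t',round(s['clock'],2),'tcp',s['tcp_pos'].round(4),'yaw',cy.round(2),'F',s['wrist_force'].round(1),'gap',round(s['finger_gap'],4),'-> shift mm',(d*1000).round(1),'rv',w)
E
python3 - <<'E'
from h import *
p=env.camera_params('wrist'); s=env.get_state(); M=rot(s['orientation'])
print(p['fx'],M.inv().apply(p['position']-s['tcp_pos']).round(3),(M.inv()*rot(p['orientation'])).as_matrix().round(2))
go([0.56,0.05,0.25],180)
E
```

```text
348.3958236135569 [ 0.081 -0.001 -0.142] [[-0.    0.95  0.32]
 [ 1.    0.   -0.  ]
 [-0.    0.32 -0.95]]
t 0.1 tcp [0.2204 0.5306 0.2305] yaw 157.44 F [ 0.3 -0.3 -1.1] gap 0.0854 -> shift mm [-498.  -313.6  -19.1] rv [ -0.09  -0.03 -22.56]
```

```bash
python3 -c "
from h import *
go([0.54,-0.06,0.22],180)"

```

```text
t 0.1 tcp [0.2204 0.5306 0.2305] yaw 157.44 F [ 0.3 -0.3 -1.1] gap 0.0854 -> shift mm [-521.7 -422.8   11.1] rv [ -0.09  -0.03 -22.56]
```

```bash
python3 -m creep '[[-0.035,-0.029,0,0,0,-3],[-0.07,-0.057,0.002,0,0,-6],[-0.105,-0.086,0.003,0,0,-9],[-0.14,-0.115,0.004,0,0,-12],[-0.175,-0.143,0.005,0,0,-15],[-0.21,-0.172,0.006,0,0,-18],[-0.245,-0.2,0.007,0,0,-20],[-0.28,-0.228,0.008,0,0,-22.5]]'; python3 -c "
from h import *
go([0.54,-0.06,0.22],180)"

```

```text
clock: 0.9
tcp_pos: [0.392, 0.2113, 0.2231]
orientation: [-0.0, -0.0, 1.0, 0.0]
wrist_force: [0.6, 0.1, 0.8]
finger_gap: 0.086
t 0.9 tcp [0.392  0.2113 0.2231] yaw -179.96 F [0.6 0.1 0.8] gap 0.086 -> shift mm [-147.8 -271.4    3. ] rv [ 0.   -0.01  0.04]
```

```bash
python3 -m creep '[[-0.022,-0.042,0,0,0,0],[-0.044,-0.084,0,0,0,0],[-0.066,-0.125,0,0,0,0],[-0.09,-0.165,0,0,0,0],[-0.112,-0.205,0,0,0,0],[-0.135,-0.245,0,0,0,0],[-0.148,-0.271,0,0,0,0],[-0.148,-0.271,0,0,0,0]]'; python3 - <<'E'
from h import *
import pickle
im,d,p=grab('wrist'); pickle.dump((im,d,p),open('w1.pkl','wb')); cv2.imwrite('pics/w1.png',im)
go([.54,-.06,.22],180)
E
```

```text
clock: 1.7
tcp_pos: [0.5408, -0.0616, 0.2223]
orientation: [-0.0, 0.003, 1.0, -0.0]
wrist_force: [1.3, 0.4, -0.6]
finger_gap: 0.0856
t 1.75 tcp [ 0.5396 -0.0597  0.2223] yaw 179.76 F [-1.  -0.4  0.4] gap 0.085 -> shift mm [-0.4 -0.3  2.3] rv [ 0.03 -0.08 -0.24]
```

View pics/w1.png

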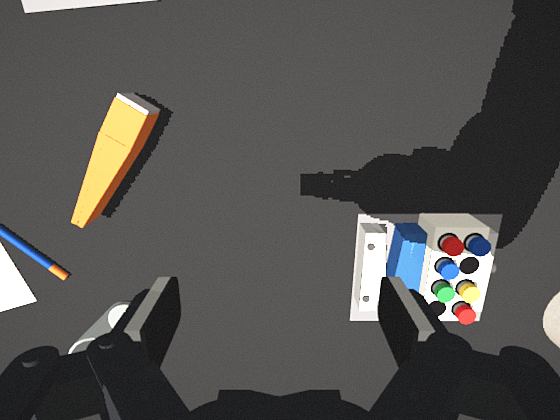

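The wrist view shows the wedge with its blunt end at (140,103) and thin end at (83,222), the fence at (372,265), the jaw at (405,258) and the rack at (460,275). The slot mouth is at the top, near (383,222). Next I'll work out the geometry.

```bash
python3 - <<'E'
from h import *
import pickle
im,d,p=pickle.load(open('w1.pkl','rb')); P=cloud(d,p); hsv=cv2.cvtColor(im,cv2.COLOR_BGR2HSV)
H,S,V=[hsv[...,i] for i in range(3)]; Z=P[...,2]; ok=d>0
v,u=np.mgrid[0:420,0:560]
m=(Z>.031)&(Z<.041)&(u<200)&(v<240)&ok&(S>60)
q=P[m]; print('wedge top z',np.median(q[:,2]),len(q))
r=cv2.minAreaRect(q[:,:2].astype(np.float32)*1000);print(np.round(r[0],1),np.round(r[1],1),round(r[2],2))
# axis by slices: symmetric midline
a=np.radians(-32.); ax=np.array([np.cos(a),np.sin(a)]);n=np.array([-ax[1],ax[0]])
s=q[:,:2]@ax;t=q[:,:2]@n
bs=np.arange(s.min()+.002,s.max()-.003,.004);mid=[];w=[]
for b in bs:
    k=t[(s>=b)&(s<b+.004)];mid.append((k.min()+k.max())/2);w.append(np.ptp(k))
c=np.polyfit(bs+.002,mid,1);print('yaw',-32+np.degrees(np.arctan(c[0])),'w',np.round(np.array(w)*1e3)[::3],'s',s.min(),s.max())
for f,nm in((s.min()+.02,'head'),(s.max(),'tip')):print(nm,(f*ax+np.polyval(c,f)*n).round(4))
# clamp
for nm,mm in (('fence',(S<60)&(V>110)&(u>345)&(u<392)),('jaw',(H>95)&(H<125)&(S>110)&(u>380)&(u<432))):
    m=mm&(Z>.028)&(Z<.037)&ok&(v>205)&(v<320); q=P[m]; print(nm,len(q),np.median(q[:,2]).round(4),'x',np.percentile(q[:,0],[0.5,99.5]).round(4))
    for x0 in np.arange(.59,.70,.01):
        k=q[(q[:,0]>=x0)&(q[:,0]<x0+.01)]
        if len(k)>3: print(round(x0+.005,3),np.percentile(k[:,1],[1,99]).round(4),len(k))
E
```

```text
wedge top z 0.03547259727633206 3823
[ 530.2 -233.5] [ 32.5 136.5] 57.53
yaw -32.01654530228462 w [32. 32. 32. 32. 29. 27. 25. 22. 19. 17. 15.] s 0.5052210391270683 0.6416147645526664
head [ 0.4896 -0.2076]
tip [ 0.5883 -0.2693]
fence 1591 0.0316 x [0.6005 0.6937]
0.605 [0.0259 0.0459] 191
0.615 [0.0258 0.0469] 185
0.625 [0.0257 0.0478] 181
0.635 [0.0256 0.0487] 196
0.645 [0.0255 0.0496] 187
0.655 [0.0255 0.0474] 166
0.665 [0.0255 0.0453] 156
0.675 [0.0252 0.0452] 148
0.685 [0.025  0.0437] 123
0.695 [0.0251 0.0427] 58
jaw 1350 0.0316 x [0.6009 0.6681]
0.605 [0.0654 0.0894] 219
0.615 [0.0645 0.0894] 220
0.625 [0.0632 0.0895] 222
0.635 [0.0623 0.0895] 220
0.645 [0.061  0.0892] 231
0.655 [0.0608 0.089 ] 156
0.665 [0.0739 0.0889] 81
```

```bash
python3 -m creep '[[0.01,-0.035,0.01,0,0,7],[0.02,-0.07,0.03,0,0,14],[0.033,-0.105,0.05,0,0,21],[0.044,-0.135,0.075,0,0,28],[0.05,-0.148,0.1,0,0,32],[0.05,-0.148,0.125,0,0,32],[0.05,-0.148,0.14,0,0,32],[0.05,-0.148,0.14,0,0,32]]'; python3 - <<'E'
from h import *
go([.4896,-.2076,.006],148)
im,d,p=grab('wrist'); cv2.imwrite('pics/w2.png',im)
P=cloud(d,p);hsv=cv2.cvtColor(im,cv2.COLOR_BGR2HSV);Z=P[...,2]
m=(Z>.031)&(Z<.041)&(d>0)&(hsv[...,1]>60);m[:, :150]=0;m[:,410:]=0
q=P[m][:,:2]
k,l,st,c=cv2.connectedComponentsWithStats(m.astype(np.uint8));i=1+st[1:,4].argmax();q=P[l==i][:,:2]
a=np.radians(-32.); ax=np.array([np.cos(a),np.sin(a)]);n=np.array([-ax[1],ax[0]])
s=q@ax;t=q@n;print(st[i],s.min(),s.max());g=(s<s.min()+.03);tm=(np.percentile(t[g],1)+np.percentile(t[g],99))/2
print('head',(s.min()+.02)*ax+tm*n)
E
```

```text
clock: 2.55
tcp_pos: [0.487, -0.2036, 0.081]
orientation: [-0.003, 0.276, 0.961, 0.001]
wrist_force: [0.8, -0.7, 0.4]
finger_gap: 0.0857
t 2.55 tcp [ 0.487  -0.2036  0.081 ] yaw 148.0 F [ 0.8 -0.7  0.4] gap 0.0857 -> shift mm [-4.7 -2.  75. ] rv [ 0.02 -0.32 -0.  ]
[ 248  207   56  189 7572] 0.5033759515267757 0.6409737332104886
head [ 0.48781765 -0.20698081]
```

View pics/w2.png

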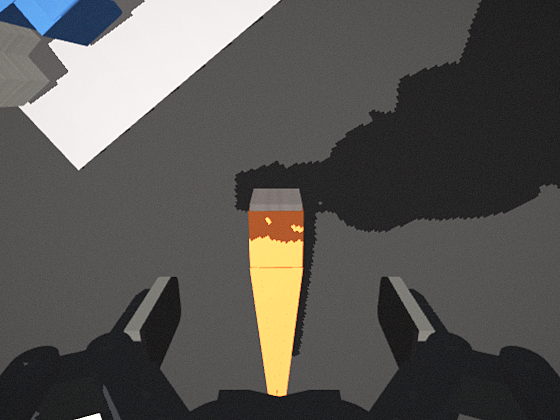

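Good: the wedge is centred between the fingers, with its head at columns 249–303 and rows 210–267. Descend and grip.

```bash
python3 -m creep '[[-0.003,-0.002,0.02,0,0,0],[-0.003,-0.002,0.04,0,0,0],[-0.003,-0.002,0.06,0,0,0],[-0.003,-0.002,0.07,0,0,0],[-0.003,-0.002,0.074,0,0,0],[-0.003,-0.002,0.074,0,0,0],[-0.003,-0.002,0.074,0,0,0],[-0.003,-0.002,0.074,0,0,0]]' && python3 -m creep '[[0,0,0,0,0,0],[0,0,0,0,0,0],[0,0,0,0,0,0],[0,0,0,0,0,0],[0,0,0,0,0,0],[0,0,0,0,0,0],[0,0,0,0,0,0],[0,0,0,0,0,0]]' 0.02 40; python3 -c "
from h import *
go([.488,-.207,.05],148)"
```

```text
clock: 3.4
tcp_pos: [0.4915, -0.2097, 0.0103]
orientation: [0.001, 0.276, 0.961, -0.0]
wrist_force: [0.0, -0.4, 0.7]
finger_gap: 0.0857
clock: 4.2
tcp_pos: [0.491, -0.2095, 0.0095]
orientation: [0.0, 0.276, 0.961, -0.0]
wrist_force: [-0.6, -0.2, 5.2]
finger_gap: 0.031
t 4.2 tcp [ 0.491  -0.2095  0.0095] yaw 147.94 F [-0.6 -0.2  5.2] gap 0.031 -> shift mm [  3.8   0.5 -40.5] rv [ 0.    0.03 -0.06]
```

```bash
python3 -m creep '[[0,0,-0.02,0,0,0],[0.02,0.03,-0.04,0,0,-4],[0.05,0.063,-0.04,0,0,-9],[0.08,0.1,-0.04,0,0,-15],[0.11,0.14,-0.04,0,0,-21],[0.14,0.18,-0.04,0,0,-27],[0.165,0.211,-0.04,0,0,-31.5],[0.165,0.211,-0.04,0,0,-31.5]]' && python3 -m creep '[[0,0,0,0,0,0],[0,0,0,0,0,0],[0,0,0,0,0,0],[0,0,0,0,0,0],[0,0,0,0,0,0],[0,0,0,0,0,0],[0,0,0,0,0,0],[0,0,0,0,0,0]]'; python3 - <<'E'
from h import *
go([.502,.0565,.01],179.5)
for n in ['wrist','side']:
    im,d,p=grab(n); P=cloud(d,p);hsv=cv2.cvtColor(im,cv2.COLOR_BGR2HSV);Z=P[...,2]
    H,S,V=[hsv[...,i] for i in range(3)]
    cv2.imwrite(f'pics/{n}3.png',im)
    m=(H>5)&(H<25)&(S>100)&(d>0)&(P[...,0]>.35)&(P[...,0]<.65)&(abs(P[...,1]-.05)<.06)
    q=P[m]; zt=np.percentile(q[:,2],95); q=q[abs(q[:,2]-zt)<.004]
    print(n,len(q),'ztop',zt,'x',q[:,0].min(),q[:,0].max())
    for x0 in np.arange(.4,.6,.02):
        k=q[abs(q[:,0]-x0)<.004]
        if len(k)>3: a=np.percentile(k[:,1],[1,99]);print(round(x0,3),a.round(4),a.mean().round(4))
    if n=='wrist':
        f=P[(S<60)&(V>110)&(abs(Z-.0316)<.004)&(P[...,1]<.052)&(P[...,1]>.02)&(P[...,0]>.59)&(P[...,0]<.7)]
        j=P[(H>95)&(H<125)&(S>110)&(abs(Z-.0316)<.004)&(P[...,1]<.095)&(P[...,1]>.055)&(P[...,0]>.59)&(P[...,0]<.7)]
        for x0 in (.605,.615,.625):
            print('slot',x0,[np.percentile(k[:,1],e).round(4) if len(k)>3 else None for k,e in ((f[abs(f[:,0]-x0)<.005],99),(j[abs(j[:,0]-x0)<.005],1))])
        print(len(f),len(j),f[:,0].min() if len(f) else 0)
E
```

```text
clock: 5.0
tcp_pos: [0.4607, 0.0613, 0.0487]
orientation: [-0.001, 0.001, 1.0, 0.001]
wrist_force: [-0.5, -1.0, -1.1]
finger_gap: 0.0314
clock: 5.8
tcp_pos: [0.463, 0.0569, 0.0493]
orientation: [0.0, 0.005, 1.0, 0.0]
wrist_force: [0.2, 0.9, -1.0]
finger_gap: 0.0315
t 5.8 tcp [0.463  0.0569 0.0493] yaw 179.42 F [ 0.2  0.9 -1. ] gap 0.0315 -> shift mm [-39.   -0.1  39.3] rv [ 0.    0.01 -0.08]
wrist 6869 ztop 0.07617095889235416 x 0.4403035257313646 0.5067690619982922
0.44 [0.0402 0.0713] 0.0557
0.46 [0.0401 0.0712] 0.0557
0.48 [0.0405 0.0707] 0.0556
0.5 [0.065  0.0693] 0.0672
slot 0.605 [None, None]
slot 0.615 [None, None]
slot 0.625 [None, None]
0 0 0
side 242 ztop 0.0763924812810408 x 0.4392284644561899 0.574724048655819
0.44 [0.041 0.07 ] 0.0555
0.46 [0.0558 0.073 ] 0.0644
0.5 [0.0431 0.054 ] 0.0486
0.52 [0.0454 0.0674] 0.0564
0.54 [0.0467 0.0652] 0.0559
0.56 [0.0487 0.0647] 0.0567
```

View pics/wrist3.png

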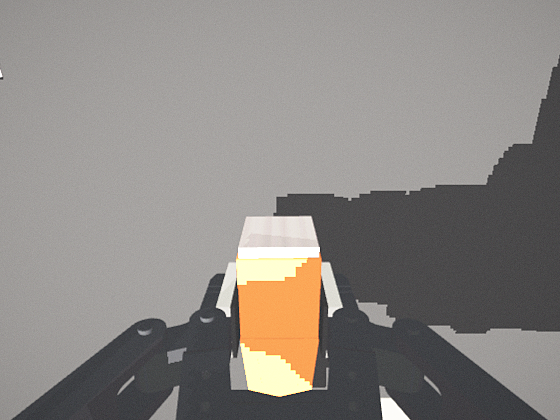

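The wedge is held straight: head at columns 238–320 and y = 0.0557, with its underside 40 mm up. Lower it in front of the mouth and look from outside.

```bash
python3 -m creep '[[0,0,0.01,0,0,0],[0,0,0.02,0,0,0],[0,0,0.03,0,0,0],[0,0,0.037,0,0,0],[-0.005,0,0.037,0,0,0],[-0.01,0,0.037,0,0,0],[-0.015,0,0.037,0,0,0],[-0.015,0,0.037,0,0,0]]'; python3 - <<'E'
from h import *
go([.502,.0565,.01],179.5)
t=[]
for n,b in (('scene',(215,290,240,340)),('side',(150,225,280,380))):
    im,d,p=grab(n); P=cloud(d,p);hsv=cv2.cvtColor(im,cv2.COLOR_BGR2HSV);Z=P[...,2]
    H,S,V=[hsv[...,i] for i in range(3)]; X,Y=P[...,0],P[...,1]
    near=(d>0)&(X>.35)&(X<.72)&(abs(Y-.05)<.06)
    w=P[near&(H>5)&(H<25)&(S>100)&(Z>.032)&(Z<.045)]
    f=P[near&(S<60)&(V>110)&(abs(Z-.031)<.005)&(Y<.053)]; j=P[near&(H>95)&(H<125)&(S>110)&(abs(Z-.031)<.005)]
    print(n,'tip x',np.percentile(w[:,0],99.5).round(4))
    for nm,q,xs in (('w',w,(.53,.55,.57,.585)),('f',f,(.605,.615,.625,.635)),('j',j,(.605,.615,.625,.635))):
        for x0 in xs:
            k=q[abs(q[:,0]-x0)<.005]
            if len(k)>3: print(nm,x0,np.percentile(k[:,1],[3,97]).round(4),len(k))
    t.append(cv2.resize(im[b[0]:b[1],b[2]:b[3]],(600,450) if 0 else (400,300),interpolation=cv2.INTER_CUBIC))
cv2.imwrite('pics/pre4.png',np.hstack(t))
E
```

```text
clock: 6.7
tcp_pos: [0.4798, 0.0568, 0.0129]
orientation: [0.001, 0.005, 1.0, 0.0]
wrist_force: [-0.0, 0.1, -2.8]
finger_gap: 0.0315
t 6.7 tcp [0.4798 0.0568 0.0129] yaw 179.43 F [-0.   0.1 -2.8] gap 0.0315 -> shift mm [-22.2  -0.1   2.9] rv [ 0.    0.13 -0.07]
scene tip x 0.5929
w 0.53 [0.0394 0.067 ] 31
w 0.55 [0.0409 0.0645] 28
w 0.57 [0.045  0.0618] 22
w 0.585 [0.0452 0.0587] 21
f 0.605 [0.0244 0.0452] 26
f 0.615 [0.025  0.0453] 23
f 0.625 [0.0242 0.0466] 30
f 0.635 [0.0231 0.0483] 31
j 0.605 [0.0642 0.0884] 24
j 0.615 [0.062  0.0907] 32
j 0.625 [0.0626 0.0888] 29
j 0.635 [0.0608 0.0897] 34
side tip x 0.5885
w 0.53 [0.043  0.0654] 28
w 0.55 [0.0453 0.0656] 29
w 0.57 [0.047  0.0651] 24
w 0.585 [0.0495 0.063 ] 18
f 0.605 [0.0264 0.0473] 27
f 0.615 [0.027 0.048] 21
f 0.625 [0.0258 0.0483] 27
f 0.635 [0.0265 0.0494] 29
j 0.605 [0.0674 0.0892] 24
j 0.615 [0.064  0.0909] 28
j 0.625 [0.0644 0.0872] 25
j 0.635 [0.0631 0.088 ] 29
```

View pics/pre4.png

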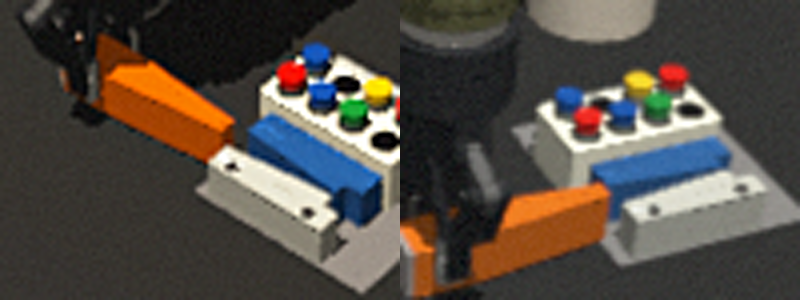

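Both views have the tip just short of the mouth, about 1–2 mm too far toward the fence. I'll correct by +1.5 mm in y and start it in.

```bash
python3 -m creep '[[0,0.0015,0,0,0,0],[-0.006,0.0015,0,0,0,0],[-0.012,0.0015,0,0,0,0],[-0.018,0.0015,0.001,0,0,0],[-0.024,0.0015,0.002,0,0,0],[-0.028,0.0015,0.003,0,0,0],[-0.028,0.0015,0.0035,0,0,0],[-0.028,0.0015,0.0035,0,0,0]]'; python3 -c "
from h import *
go([.508,.058,.0095],179.5)"
```

```text
clock: 7.6
tcp_pos: [0.5061, 0.0581, 0.0095]
orientation: [-0.0, 0.005, 1.0, -0.0]
wrist_force: [-3.3, -0.8, 8.0]
finger_gap: 0.0315
t 7.6 tcp [0.5061 0.0581 0.0095] yaw 179.44 F [-3.3 -0.8  8. ] gap 0.0315 -> shift mm [-1.9 -0.1  0. ] rv [-0.01 -0.01 -0.06]
```

```bash
python3 -m creep '[[0,0,-0.001,0,0,0],[0,0,-0.001,0,0,0],[0,0,-0.001,0,0,0],[0,0,-0.001,0,0,0],[0,0,-0.001,0,0,0],[0,0,-0.02,0,0,0],[0,0,-0.05,0,0,0],[0,0,-0.09,0,0,0]]' 0.06 && python3 -m creep '[[0.03,0,0,0,0,0],[0.06,0,0,0,0,0],[0.09,0,0,0,0,0],[0.105,0,0,0,0,0],[0.105,0,0,0,0,0],[0.105,0,0,0,0,0],[0.105,0,0,0,0,0],[0.105,0,0,0,0,0]]' 0; python3 - <<'E'
from h import *
go([.41,.0565,.01],179.5)
t=[]
for n,b in (('scene',(215,290,240,340)),('side',(150,225,280,380))):
    im,d,p=grab(n); t.append(cv2.resize(im[b[0]:b[1],b[2]:b[3]],(400,300),interpolation=cv2.INTER_CUBIC))
cv2.imwrite('pics/rel5.png',np.hstack(t))
im,d,p=grab('wrist'); P=cloud(d,p);hsv=cv2.cvtColor(im,cv2.COLOR_BGR2HSV)
H,S,V=[hsv[...,i] for i in range(3)]; X,Y,Z=[P[...,i] for i in range(3)]
w=P[(d>0)&(H>5)&(H<25)&(S>90)&(abs(Z-.036)<.006)&(X>.4)&(X<.68)&(abs(Y-.055)<.04)]
print(len(w),'x',np.percentile(w[:,0],[.5,99.5]).round(4))
for x0 in (.47,.48,.49,.5,.52,.54,.56,.58,.6):
    k=w[abs(w[:,0]-x0)<.004]
    if len(k)>3:a=np.percentile(k[:,1],[2,98]);print(x0,a.round(4),a.mean().round(4))
E
```

```text
clock: 8.4
tcp_pos: [0.5042, 0.0582, 0.0981]
orientation: [-0.002, 0.005, 1.0, 0.0]
wrist_force: [1.1, -0.4, -0.2]
finger_gap: 0.0598
clock: 9.2
tcp_pos: [0.4022, 0.0591, 0.0989]
orientation: [0.0, 0.005, 1.0, 0.0]
wrist_force: [-0.6, 0.1, -0.2]
finger_gap: 0.0001
t 9.2 tcp [0.4022 0.0591 0.0989] yaw 179.43 F [-0.6  0.1 -0.2] gap 0.0001 -> shift mm [-7.8 -2.5 88.9] rv [ 0.    0.04 -0.07]
390 x [0.5053 0.5407]
0.52 [0.0522 0.0604] 0.0563
0.54 [0.0504 0.0616] 0.056
```

View pics/rel5.png

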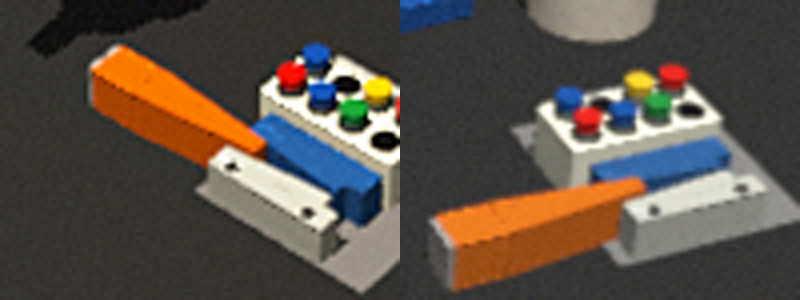

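The wedge is released and lies in the slot: tip at crop-left (262,150), rear face at (92,75), still loose. The fingers are shut. Bring them down behind the rear face.

```bash
python3 -m creep '[[0,-0.001,0.025,0,0,0],[-0.01,-0.001,0.05,0,0,0],[-0.02,-0.001,0.07,0,0,0],[-0.03,-0.001,0.08,0,0,0],[-0.04,-0.001,0.086,0,0,0],[-0.048,-0.001,0.086,0,0,0],[-0.048,-0.001,0.086,0,0,0],[-0.048,-0.001,0.086,0,0,0]]'; python3 -c "
from h import *
go([.471,.058,.012],179.5)"
```

```text
clock: 10.15
tcp_pos: [0.4494, 0.0577, 0.0133]
orientation: [0.0, 0.005, 1.0, 0.0]
wrist_force: [0.0, -0.2, -0.2]
finger_gap: -0.0003
t 10.15 tcp [0.4494 0.0577 0.0133] yaw 179.44 F [ 0.  -0.2 -0.2] gap -0.0003 -> shift mm [-21.6   0.5   1.3] rv [ 0.    0.04 -0.06]
```

```bash
python3 -m creep '[[-0.01,0,0,0,0,0],[-0.018,0,0,0,0,0],[-0.022,0,0,0,0,0],[-0.026,0,0,0,0,0],[-0.03,0,0,0,0,0],[-0.034,0,0,0,0,0],[-0.037,0,0,0,0,0],[-0.037,0,0,0,0,0]]' && python3 -m creep '[[-0.001,0,0,0,0,0],[-0.002,0,0,0,0,0],[-0.003,0,0,0,0,0],[-0.004,0,0,0,0,0],[-0.005,0,0,0,0,0],[-0.006,0,0,0,0,0],[-0.007,0,0,0,0,0],[-0.008,0,0,0,0,0]]'
```

```text
clock: 10.95
tcp_pos: [0.4866, 0.0573, 0.0128]
orientation: [0.0, 0.005, 1.0, 0.0]
wrist_force: [-0.6, -0.1, -0.3]
finger_gap: -0.0002
clock: 11.75
tcp_pos: [0.4927, 0.0575, 0.0125]
orientation: [-0.001, 0.005, 1.0, 0.0]
wrist_force: [-6.6, 1.3, 3.5]
finger_gap: -0.0001
```

```bash
python3 -m creep '[[-0.0005,0,0,0,0,0],[-0.001,0,0,0,0,0],[-0.0015,0,0,0,0,0],[-0.002,0,0,0,0,0],[-0.0025,0,0,0,0,0],[-0.003,0,0,0,0,0],[-0.0035,0,0,0,0,0],[-0.004,0,0,0,0,0]]'; python3 -c "
from h import *
go([.504,.058,.012],179.5)"
```

```text
clock: 12.55
tcp_pos: [0.4961, 0.0577, 0.0124]
orientation: [-0.002, 0.005, 1.0, 0.0]
wrist_force: [-5.3, 2.1, 3.4]
finger_gap: -0.0002
t 12.55 tcp [0.4961 0.0577 0.0124] yaw 179.46 F [-5.3  2.1  3.4] gap -0.0002 -> shift mm [-7.9  0.4  0.4] rv [ 0.05 -0.18 -0.04]
```

The arm gives about 2 mm at 5 N, so 4 mm per call is gentle. I'll keep going in steps and watch the force.

```bash
python3 -m creep '[[-0.0005,0,0,0,0,0],[-0.001,0,0,0,0,0],[-0.0015,0,0,0,0,0],[-0.002,0,0,0,0,0],[-0.0025,0,0,0,0,0],[-0.003,0,0,0,0,0],[-0.0035,0,0,0,0,0],[-0.004,0,0,0,0,0]]'
```

```text
clock: 13.35
tcp_pos: [0.5001, 0.0577, 0.0124]
orientation: [-0.002, 0.005, 1.0, 0.001]
wrist_force: [-6.2, 2.9, 3.1]
finger_gap: -0.0001
```

```bash
python3 -m creep '[[-0.0005,0,0,0,0,0],[-0.001,0,0,0,0,0],[-0.0015,0,0,0,0,0],[-0.002,0,0,0,0,0],[-0.0025,0,0,0,0,0],[-0.003,0,0,0,0,0],[-0.0035,0,0,0,0,0],[-0.004,0,0,0,0,0]]'
```

```text
clock: 14.15
tcp_pos: [0.5041, 0.0578, 0.0123]
orientation: [-0.002, 0.005, 1.0, 0.001]
wrist_force: [-6.0, 3.4, 2.5]
finger_gap: 0.0001
```

The side force is growing because the wedge slides along the fence wall toward +y. I'll follow it sideways.

```bash
python3 -m creep '[[-0.0005,0.0002,0,0,0,0],[-0.001,0.0004,0,0,0,0],[-0.0015,0.0006,0,0,0,0],[-0.002,0.0008,0,0,0,0],[-0.0025,0.001,0,0,0,0],[-0.003,0.0012,0,0,0,0],[-0.0035,0.0014,0,0,0,0],[-0.004,0.0014,0,0,0,0]]'
```

```text
clock: 14.95
tcp_pos: [0.5086, 0.0588, 0.0124]
orientation: [-0.001, 0.005, 1.0, 0.0]
wrist_force: [-6.7, 1.8, 2.8]
finger_gap: -0.0
```

```bash
python3 -m creep '[[-0.0005,0.0001,0,0,0,0],[-0.001,0.0002,0,0,0,0],[-0.0015,0.0003,0,0,0,0],[-0.002,0.0004,0,0,0,0],[-0.0025,0.0005,0,0,0,0],[-0.003,0.0006,0,0,0,0],[-0.0035,0.0007,0,0,0,0],[-0.004,0.0008,0,0,0,0]]'
```

```text
clock: 15.75
tcp_pos: [0.5085, 0.0589, 0.0117]
orientation: [-0.005, 0.005, 1.0, -0.001]
wrist_force: [-14.9, -1.5, 7.7]
finger_gap: -0.0003
```

The wedge stopped at 0.5085, about 59 mm in, and the push rose to 15 N. One slight extra push, then back off and check.

```bash
python3 -m creep '[[-0.0002,0,0,0,0,0],[-0.0004,0,0,0,0,0],[-0.0006,0,0,0,0,0],[-0.0008,0,0,0,0,0],[-0.0008,0,0,0,0,0],[-0.0008,0,0,0,0,0],[-0.0008,0,0,0,0,0],[-0.0008,0,0,0,0,0]]'; python3 - <<'E'
from h import *
go([.5,.058,.012],179.5)
E
```

```text
clock: 16.55
tcp_pos: [0.5085, 0.059, 0.0115]
orientation: [-0.006, 0.005, 1.0, -0.001]
wrist_force: [-15.6, -0.2, 8.2]
finger_gap: -0.0001
t 16.55 tcp [0.5085 0.059  0.0115] yaw 179.42 F [-15.6  -0.2   8.2] gap -0.0001 -> shift mm [ 8.5 -1.  -0.4] rv [-0.06 -0.64 -0.08]
```

It held at 15.6 N with no forward movement, so it's tight. Back off and look.

```bash
python3 -m creep '[[0.005,0,0,0,0,0],[0.015,0,0,0,0,0],[0.03,0,0,0,0,0],[0.04,0,-0.02,0,0,0],[0.04,0,-0.05,0,0,0],[0.04,0,-0.09,0,0,0],[0.04,0,-0.13,0,0,0],[0.04,0,-0.15,0,0,0]]'; python3 - <<'E'
from h import *
go([.5,.058,.15],179.5)
t=[]
for n,b in (('scene',(215,290,240,340)),('side',(150,225,280,380))):
    im,d,p=grab(n); t.append(cv2.resize(im[b[0]:b[1],b[2]:b[3]],(400,300),interpolation=cv2.INTER_CUBIC))
    P=cloud(d,p);hsv=cv2.cvtColor(im,cv2.COLOR_BGR2HSV);H,S,V=[hsv[...,i] for i in range(3)]; X,Y,Z=[P[...,i] for i in range(3)]
    w=P[(d>0)&(H>5)&(H<25)&(S>100)&(Z>.032)&(Z<.045)&(X>.4)&(X<.7)&(abs(Y-.05)<.05)]
    j=P[(d>0)&(H>95)&(H<125)&(S>110)&(abs(Z-.031)<.005)&(X>.58)&(X<.72)&(abs(Y-.07)<.04)]
    print(n,'wedge x',np.percentile(w[:,0],[.5,99.5]).round(4),'jaw back y',np.percentile(j[:,1],97).round(4))
cv2.imwrite('pics/fin6.png',np.hstack(t))
E
```

```text
clock: 17.35
tcp_pos: [0.4774, 0.0594, 0.167]
orientation: [0.004, 0.005, 1.0, -0.0]
wrist_force: [0.4, 0.1, -0.7]
finger_gap: -0.0002
t 17.35 tcp [0.4774 0.0594 0.167 ] yaw 179.43 F [ 0.4  0.1 -0.7] gap -0.0002 -> shift mm [-22.5  -1.2  17.2] rv [-0.02  0.45 -0.07]
scene wedge x [0.5232 0.6593] jaw back y 0.0936
side wedge x [0.5235 0.6565] jaw back y 0.0934
```

View pics/fin6.png

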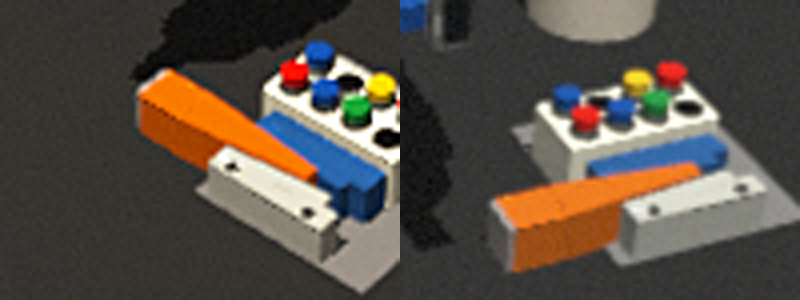

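```bash
python3 -c "
from h import *
print(env.hand_in())"
```

```text
the job is handed in; nothing more can be done
None
```

The rack is clamped and I've handed the job in, at about 17.5 s of the 51 s allowed.

- **Placing:** I gripped the orange wedge by its head and started its thin end about 22 mm into the slot of the smallest clamp, the one holding the capped-vial rack. I let go of it there while it was still loose.
- **Driving:** I drove the wedge in with the closed fingers, as a series of slow pushes rather than sharp taps. The push stayed at about 6 N while jaw and rack moved. The wedge then stopped about 59 mm past the mouth, and the push rose to 14.9 N and then 15.6 N with no further movement.
- **Last checks:** After I backed off, both fixed cameras showed the wedge still in place and the jaw about 4 mm further over. The fingers were clear, with almost no force on the wrist (under 1 N). The cameras differed by about 3 mm on the tip position, which is within their error.
- **Not checked:** I did not tap again to confirm the hold, or measure the rack's position or the bystanders at the end. The arm stayed clear of the bystanders throughout. Forces were read only at the end of each move, so a brief higher peak would not have shown.

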